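Push the weight carrier past the held drop gate

ROBOT

A 6-joint arm with a two-finger parallel gripper is mounted at the origin on a cart in front of the work surface, level with it; the furniture and walls round the work are solid. World frame = base frame: x ahead of the robot, y to its left, z up, the work surface at z = 0. Lengths are in m, angles in rad, forces in N, time in s.
With the tool pointing down it reaches from about 0.4 to 0.925 m from the base axis. Payload 12.5 kg.
Tool frame: the origin (TCP) lies at the very end of the fingers, on their centre line; the grasp point (between the pads) lies 19 mm behind it (ctrl.grip_point_offset is the z of the grasp point in the tool frame, in m); z points along the fingers, y is the direction in which the jaws open and shut (so a half turn about z gives the same grasp; the last joint's range is limited). The gripper opens to 95 mm and grips with 3 to 60 N. Pads are 20 mm wide; open, the fingers measure 119 mm over their backs; the gripper's body (75 mm by 180 mm) begins 59 mm behind the grasp point.
Start: joints at [1.131, 0.491, 1.559, -0, 1.092, -0.106], TCP at [0.205, 0.591, 0.215] pointing down, gripper open.
Joint ranges: [-3.1, 3.1], [-0.84, 2.19], [0.05, 2.79], [-1.13, 4.28], [0.06, 2.93], [-2.69, 2.69]. Speed limits (rad/s): [2.22, 2.22, 2.79, 3.14, 3.14, 3.14].

INTERFACE

Orientations are given as a rotation vector (axis times angle).
In Python, from rig import ctrl gives the robot as it stands.
- The arm moves only by the shell command python3 -m creep 'ROWS' [FORCE]. ROWS is JSON, a list of rows, each a list of 5 numbers: the shift along the tool's x, y, z in mm, then the turn about the tool's z in degrees, then the opening, from 0 (shut) to 1 (fully open). A call has 1 to 8 rows; each row is the pose to reach, as a shift and turn from the pose commanded when the call began, along the tool's axes at that moment; what a row does not reach only later rows make up. A row lasts 1/12 s, in which the tool goes at most 41.7 mm and 7.16 degrees, less where a joint would pass 70% of its speed; a pose out of reach is approached as far as the arm can. A call with a gripper value outside its range is refused whole. The fingers move at their own pace and stop on an object; FORCE is the grip in N (left out, the last holds). Time passes only in rows, so rows that repeat a pose let the fingers close. It gives the time, the measured TCP pose, the force and the opening at its end, in the units of the state.
- ctrl.get_obs(): the state, without advancing time (a new reading comes with each control period).
- ctrl.grab_frame(name): name is "scene" or "top"; returns the picture (420x560x3 uint8, red, green, blue); there is no depth.
- ctrl.get_calibration(name): a dict with "intrinsics" (3x3 intrinsics, pixels), "rvec" (rotation vector, rad) and "tvec" (3), from world to camera coordinates, as OpenCV has them. Camera axes: x right, y down, z forward; pixel columns grow to the right and rows downward; lengths in m; the calibration is good to about 2 mm. A picture is of the moment at which its call begins. get_calibration takes no time and is no camera call.
- ctrl.sign_off(): hands the job in, once; it reports no verdict.
The state is a dict: "time": time; "joint_pos": joint angles; "qvel": joint speeds; "effort": joint torques, N m; "eef_pos": TCP position; "ee_rot": TCP orientation; "wrist_force": force on the tool from outside, world axes, zero at the start; "ft_torque": the same for the moment, N m; "finger_gap": opening from 0.0 (shut) to 1.0 (fully open).
Only numpy, scipy, OpenCV 4.12 (cv2) and the standard library are available. Lean on these libraries where they do the work, as an engineer would, in place of code of your own. Each camera call takes 0.05 s, during which the arm holds its last target.

TASK

Load the checking bay: press the treadle beside the chute down with one fingertip so that the gate drops, and keep it held down while another fingertip pushes the carrier with its two calibration weights along the chute, over the gate, until it is home against the end stop. Then let go, so that the gate springs shut behind it. Only push: do not pick the carrier up, keep the weights in their pockets, and leave the things lying round the chute where they are.

Things in the scene. Friction and masses are not known exactly. Their poses are not given: they have to be found in the camera images.
- chute: Straight aluminium chute fixed to the table, open on top: deck 50 mm above the table between two 6 mm walls, 64 mm apart inside, 25 mm above the deck (tops at z 75 mm). Origin: on the table below the middle of the gate slot. x = the way the carrier is pushed, z up, y toward the wall away from the robot. The treadle runs along its -y side, facing the robot. Open mouth at x -240 mm, gate at x 0.
- stop_face (a point): Middle of the end stop's face, 12 mm above the deck, at chute x = +125 mm; the stop closes the bay and stands 25 mm above the deck. With the carrier against it, the carrier's origin is at chute x = +80 mm and its rear face at +35 mm.
- gate (a joint): Spring-shut drop gate: 6 mm steel blade through a slot across the deck at chute x 0, hinged about a line parallel to chute x. rad: 0 = shut, blade up to 17 mm above the deck on the treadle side, sloping to deck level at the far wall; grows as the treadle goes down; from 0.25 the blade is below the deck; hard stop 0.32. Opening takes about 2 N on the treadle. Shut, it stops the carrier.
- gate_treadle: The gate blade with its treadle, one rigid dark steel part on one hinge. Origin: on the hinge line, outside the far wall, at chute x 0, y +42 mm, z 50 mm; x along the chute, y toward the far side. Pressing the treadle anywhere along its length opens the gate equally.
- treadle_top (a point): Centre of the treadle's upper face: a ribbed pedal plate 295 mm long (along the chute), 34 wide, 6 thick, outside the wall on the robot's side, chute x -240 to +55 mm. Shut: tilted 0.28 rad, this point at chute y -56 mm, z 91 mm. At 0.28 rad: level, y -63 mm, z 62 mm; at the hard stop z 58 mm, still 8 mm above the deck, so a second fingertip fits inside the chute at the same height.
- carrier: Grey plastic block 90 mm long (x), 58 wide, 30 high, sliding on the deck with 3 mm play to each wall; about 0.25 kg unladen (varies); two square pockets (34 and 26 mm wide) 14 mm deep in its top. Origin: centre of its underside; x along its length, rear face at -45 mm, z up. It starts square in the chute in front of the gate, its x along the chute's. A fingertip inside the chute behind it can follow the one on the treadle.
- weight_big: Brass-coloured calibration weight, 32 mm diameter, 34 mm tall, 0.2 kg, loose in the carrier's rear pocket (carrier x -22 mm, underside at carrier z 16 mm); stands 20 mm proud of the carrier. Origin: centre of its underside.
- weight_small: Smaller calibration weight, 24 mm diameter, 26 mm tall, 0.1 kg, loose in the carrier's front pocket (carrier x +24 mm, underside at carrier z 16 mm). Origin: centre of its underside.
- notepad: Bystander: white note pad lying on the table beyond the chute, 68 x 100 mm, 12 mm high. Origin: centre of its underside.
- screwdriver: Bystander: small yellow-handled screwdriver lying on the table beyond the chute, 154 mm long, 25 mm thick. Origin: middle of its length, on the table.
- nozzle: Bystander: spare nozzle lying on the table near the stop end of the chute, on the robot's side, 70 x 19 x 16 mm. Origin: centre of its underside.
Not all that is in view belongs to the job. Leave any orange or yellow look-alike of the carrier alone.

How it is judged:
On the way, in this order (a step that is already met when the one before it is completed fails the run):
1. a finger holds the treadle down, the gate below the deck, with the carrier still in front of the gate (value of joint gate above 0.25 rad and contact force between the fingers and gate_treadle above 0.3 N and x of carrier in the frame of chute below -0.04 m), for 0.2 s.
2. with the treadle still held down by a finger, the carrier is half over the gate (value of joint gate above 0.25 rad and contact force between the fingers and gate_treadle above 0.3 N and x of carrier in the frame of chute between 0 and 0.04 m), for 0.05 s.
At the end, for the whole second after the job is handed in: The carrier lies flat on the deck in the bay, at rest, within 7 mm of the end stop; the gate has sprung shut behind it (within 0.04 rad); both weights are still in their pockets (x of carrier in the frame of chute between 0.073 and 0.084 m and z of carrier in the frame of chute between 0.046 and 0.054 m and angle between carrier's own z axis and vertical below 0.06 rad and value of joint gate below 0.04 rad and linear speed of carrier below 0.01 m/s and x of weight_big in the frame of carrier between -0.028 and -0.016 m and z of weight_big in the frame of carrier between 0.008 and 0.024 m and x of weight_small in the frame of carrier between 0.018 and 0.03 m and z of weight_small in the frame of carrier between 0.008 and 0.024 m); the robot touches nothing.
It fails at once if the carrier is lifted more than 10 mm or tipped more than 0.25 rad (z of carrier in the frame of chute above 0.06 m or angle between carrier's own z axis and vertical above 0.25 rad).
It fails at once if the big weight leaves its pocket (not (x of weight_big in the frame of carrier between -0.032 and -0.012 m and z of weight_big in the frame of carrier between 0.008 and 0.024 m)).
It fails at once if the small weight leaves its pocket (not (x of weight_small in the frame of carrier between 0.014 and 0.034 m and z of weight_small in the frame of carrier between 0.008 and 0.024 m)).
It fails at once if the note pad, screwdriver or nozzle beside the chute is moved more than 30 mm (distance of any of notepad, screwdriver, nozzle from where it was at the start of the episode above 0.03 m).
It also fails if it takes over 46 s, if anything falls off the work surface, if the arm or the gripper's body presses on something with over 40 N, if the wrist force passes 120 N, or if a joint passes its speed limit or range.

## Working session

There is one attempt and no reset: what is moved stays moved. The work goes in short steps, Python scripts to look and compute and a shell command to move; the robot and the scene stay as the last step left them, time stands still between calls to the robot, and variables do not carry over. Pictures are saved under pics/ and viewed, and the job is handed in when it is done.

```bash
ls; mkdir -p pics; python3 - <<'E'
from rig import ctrl
import cv2
for n in("scene","top"):
    f=ctrl.grab_frame(n); cv2.imwrite(f"pics/{n}0.png",f[:,:,::-1]); c=ctrl.get_calibration(n); print(n,c)
print(ctrl.get_obs(),ctrl.grip_point_offset)
E
```

```text
pics
scene {'intrinsics': array([[383.58104391,   0.        , 277.07837105],
       [  0.        , 383.58104391, 204.35582583],
       [  0.        ,   0.        ,   1.        ]]), 'rvec': array([ 2.04249145, -0.71842637,  0.42327914]), 'tvec': array([-0.42187499,  0.25039033,  0.57608433])}
top {'intrinsics': array([[430.53380741,   0.        , 285.1413812 ],
       [  0.        , 430.53380741, 210.10665403],
       [  0.        ,   0.        ,   1.        ]]), 'rvec': array([ 2.11306331, -2.15081006,  0.15072103]), 'tvec': array([0.02728619, 0.5419301 , 1.08991904])}
{'time': 0.1, 'joint_pos': array([ 1.13138098e+00,  4.91471605e-01,  1.55936712e+00, -2.96999676e-06,
        1.09169740e+00, -1.05617725e-01]), 'qvel': array([ 0.0005514 , -0.00095994, -0.0030322 ,  0.00080488,  0.00055551,
        0.00066858]), 'effort': array([ 2.30086953e-03, -6.13615251e+01, -2.58604610e+01,  6.93808822e-02,
        4.69317113e-02, -3.71786825e-05]), 'eef_pos': array([0.20467327, 0.590321  , 0.21414474]), 'ee_rot': array([-5.21853312e-01, -3.09769139e+00,  1.42831671e-03]), 'wrist_force': array([ 0.42260804, -0.17366314,  0.64664839]), 'ft_torque': array([ 0.00181335,  0.02157952, -0.03838793]), 'finger_gap': 1.005054806529368} -0.0188
```

View pics/scene0.png

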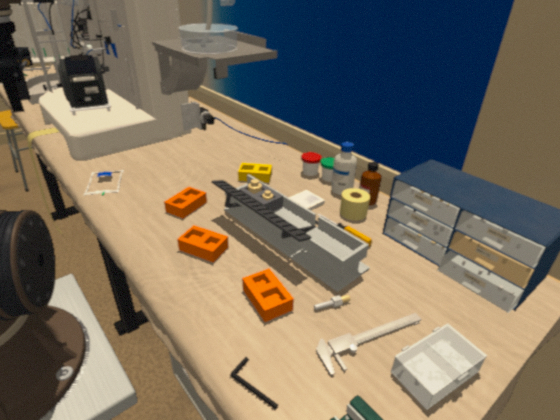

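View pics/top0.png

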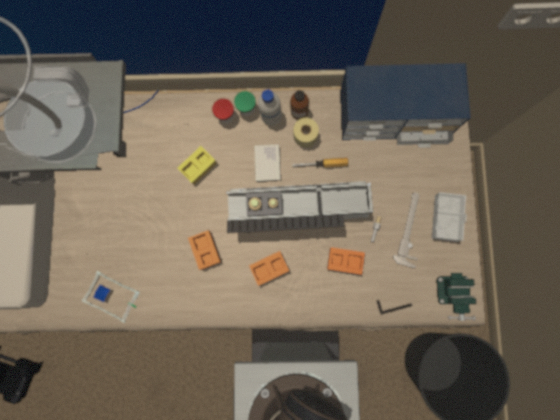

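The top view shows the grey chute running from (228,205) to (370,200), with the dark treadle on the robot's side. The grey carrier with its two brass weights is at about (264,203). The orange look-alikes are at (205,250), (269,269) and (346,261), and a yellow one is at (197,165). The one meant is grey, inside the chute and holding weights, so I'll confirm it in an enlarged crop.

```bash
python3 - <<'E'
import cv2
a=cv2.imread("pics/top0.png")[170:250,215:385]; cv2.imwrite("pics/top0c.png",cv2.resize(a,None,fx=4.6,fy=4.6,interpolation=cv2.INTER_CUBIC))
a=cv2.imread("pics/scene0.png")[165:295,200:380]; cv2.imwrite("pics/scene0c.png",cv2.resize(a,None,fx=4.4,fy=4.4,interpolation=cv2.INTER_CUBIC))
E
```

```text
(no output)
```

View pics/top0c.png

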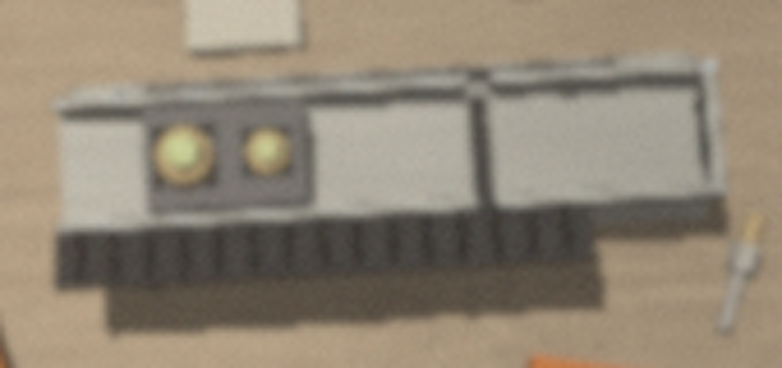

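View pics/scene0c.png

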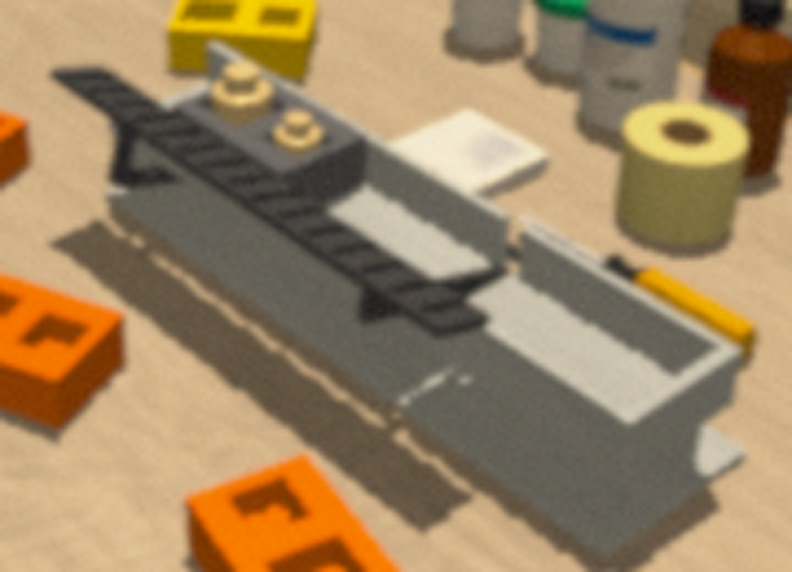

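The crop confirms it: a grey carrier with two brass weights in the chute, and the treadle up. Next I fit the chute pose from the corner pixels.

```bash
cat > h.py <<'E'
import numpy as np, cv2
from rig import ctrl
from scipy.optimize import least_squares
from scipy.spatial.transform import Rotation as R
def cal(n):
    c=ctrl.get_calibration(n); return c["intrinsics"],np.array(c["rvec"]),np.array(c["tvec"])
def proj(n,P):
    K,r,t=cal(n); return cv2.projectPoints(np.atleast_2d(P).astype(float),r,t,K,None)[0][:,0]
def ray(n,uv,z):
    K,r,t=cal(n); Rm=cv2.Rodrigues(r)[0]; o=-Rm.T@t; d=Rm.T@np.linalg.inv(K)@np.array([uv[0],uv[1],1.]); return o+d*(z-o[2])/d[2]
def crop(n,uv):
    s,ox,oy={"top":(4.6,215,170),"scene":(4.4,200,165)}[n]
    return ((uv[0]+.5)/s-.5+ox,(uv[1]+.5)/s-.5+oy)
E
python3 - <<'E'
from h import *
C=[("top",(58,103),(-.24,.038,.075)),("top",(697,76),(.125,.032,.075)),("top",(482,75),(0,.035,.075)),
("top",(58,289),(-.24,-.0723,.0957)),("top",(603,263),(.055,-.0723,.0957)),
("scene",(53,75),(-.24,-.0723,.0957)),("scene",(103,70),(-.24,-.0397,.0863)),("scene",(443,333),(.055,-.0723,.0957)),("scene",(487,318),(.055,-.0397,.0863)),
("scene",(210,43),(-.24,.038,.075)),("scene",(512,225),(0,.035,.075)),("scene",(705,347),(.125,.032,.075))]
def P(p,q): c,s=np.cos(p[2]),np.sin(p[2]); return np.array([p[0]+c*q[0]-s*q[1],p[1]+s*q[0]+c*q[1],q[2]])
def f(p,only=None): return np.concatenate([proj(n,P(p,q))[0]-crop(n,uv) for n,uv,q in C if only in(None,n)])
for o in(None,"top","scene"):
    r=least_squares(f,[.6,0,-1.57],args=(o,),loss="soft_l1"); print(o,r.x)
    if o is None: print(np.round(r.fun.reshape(-1,2) if 0 else f(r.x).reshape(-1,2),1)); p=r.x
# carrier
c,s=np.cos(p[2]),np.sin(p[2])
for n,uv,z in[("top",(185,150),.1),("top",(267,150),.092),("top",(150,155),.08),("top",(312,155),.08)]:
    w=ray(n,crop(n,uv),z)[:2]-p[:2]; print("chute",c*w[0]+s*w[1],-s*w[0]+c*w[1])
E
```

```text
None [ 0.5594132  -0.07332333 -1.53148582]
[[-0.8 -0.2]
 [ 2.  -0.3]
 [ 0.   1.6]
 [-0.6  1.1]
 [-0.7 -0.1]
 [-1.2 -1.3]
 [-0.7 -0.9]
 [-0.8 -0.3]
 [ 1.1  0.3]
 [ 0.8 -0.2]
 [ 0.9 -0.2]
 [ 3.6  0.7]]
top [ 0.56023686 -0.07407117 -1.53240573]
scene [ 0.55864134 -0.07273419 -1.53151753]
chute -0.16589603671741565 0.0018506996042326664
chute -0.12154217206758178 0.0006630996999594909
chute -0.18703508254307696 0.0038223782720700978
chute -0.09720475074351534 -0.0014568663808636603
```

The chute origin is at (0.559, -0.073) with yaw -87.75°. The carrier is at chute x ≈ -0.144, so its rear face is at about -0.189. My plan is to turn the jaws across the chute, with the fingers about 60 mm apart: one above the treadle and one in the chute behind the carrier. I'll go to a point above chute (-0.212, -0.030) first.

```bash
cat >> h.py <<'E'
CH=np.array([.5594,-.0733]); YAW=-1.5315
def where(tgt=None,z=None):
    o=ctrl.get_obs(); M=R.from_rotvec(o["ee_rot"]).as_matrix(); e=o["eef_pos"]
    c,s=np.cos(YAW),np.sin(YAW); w=e[:2]-CH
    print("t",round(o["time"],2),"chute xyz mm",np.round(1000*np.array([c*w[0]+s*w[1],-s*w[0]+c*w[1],e[2]]),1),"F",np.round(o["wrist_force"],1),"gap",round(o["finger_gap"],3))
    yd=np.array([-s,c]); ty=M[:2,1]; print("turn needed deg",round(np.degrees(np.arctan2(ty[0]*yd[1]-ty[1]*yd[0],ty@yd))*-1,2),"tilt z",np.round(M[:,2],4))
    if tgt is not None:
        W=np.array([CH[0]+c*tgt[0]-s*tgt[1],CH[1]+s*tgt[0]+c*tgt[1],tgt[2]]); print("shift mm",np.round(1000*M.T@(W-e),1))
E
python3 -c "
from h import *
where((-.212,-.030,.214))"
python3 -m creep '[[-32,-23,0,7,0.5],[-64,-46,0,14,0.5],[-96,-69,0,21,0.5],[-128,-93,0,28,0.5],[-160,-116,0,35,0.5],[-192,-139,0,42,0.5],[-224,-162,0,49,0.5],[-256,-185,0,56,0.5]]'
python3 -c "
from h import *
where((-.212,-.030,.214))"
```

```text
t 0.1 chute xyz mm [-677.  -328.4  214.1] F [ 0.4 -0.2  0.6] gap 1.005
turn needed deg 68.62 tilt z [-4.e-04 -9.e-04 -1.e+00]
shift mm [-4.474e+02 -3.243e+02  4.000e-01]
time: 0.77
eef_pos: [0.3866, 0.3301, 0.2146]
ee_rot: [-1.922, -2.485, 0.0]
wrist_force: [1.2, 0.7, -0.0]
finger_gap: 0.523
t 0.77 chute xyz mm [-409.9 -156.8  214.6] F [ 1.2  0.7 -0. ] gap 0.523
turn needed deg 12.29 tilt z [-1.e-04 -1.e-04 -1.e+00]
shift mm [-220.4   81.8    0.6]
```

```bash
python3 -m creep '[[-30,11,0,6,0.5],[-65,24,0,12.3,0.5],[-100,37,0,12.3,0.5],[-135,50,0,12.3,0.5],[-170,63,0,12.3,0.5],[-200,74,0,12.3,0.5],[-218,81,0,12.3,0.5],[-218,81,0,12.3,0.5]]'
python3 -c "
from h import *
where((-.212,-.030,.214))"
```

```text
time: 1.43
eef_pos: [0.5221, 0.1391, 0.2142]
ee_rot: [2.175, 2.267, -0.0]
wrist_force: [-0.4, 0.5, 0.0]
finger_gap: 0.501
t 1.43 chute xyz mm [-213.7  -29.   214.2] F [-0.4  0.5  0. ] gap 0.501
turn needed deg 0.13 tilt z [ 0.e+00 -3.e-04 -1.e+00]
shift mm [-1.7 -1.   0.2]
```

```bash
python3 -m creep '[[-1,-1,20,0,0.5],[-1,-1,45,0,0.5],[-1,-1,70,0,0.5],[-1,-1,90,0,0.5],[-1,-1,98,0,0.5],[-1,-1,98,0,0.5]]'
python3 - <<'E'
from h import *
where((-.212,-.030,.06))
for n in("scene","top"):
    a=ctrl.grab_frame(n)[:,:,::-1]
    a=a[150:300,180:380] if n=="scene" else a[160:250,200:385]
    cv2.imwrite(f"pics/{n}1.png",cv2.resize(a,None,fx=4 if n=="scene" else 4.3,fy=4 if n=="scene" else 4.3,interpolation=cv2.INTER_CUBIC))
E
```

```text
time: 1.93
eef_pos: [0.5182, 0.1413, 0.1151]
ee_rot: [-2.169, -2.27, 0.004]
wrist_force: [-1.0, -0.0, 0.7]
finger_gap: 0.498
t 1.93 chute xyz mm [-216.   -32.7  115.1] F [-1.  -0.   0.7] gap 0.498
turn needed deg 0.35 tilt z [-3.4e-03 -4.0e-04 -1.0e+00]
shift mm [-4.   2.9 55.1]
```

View pics/scene1.png

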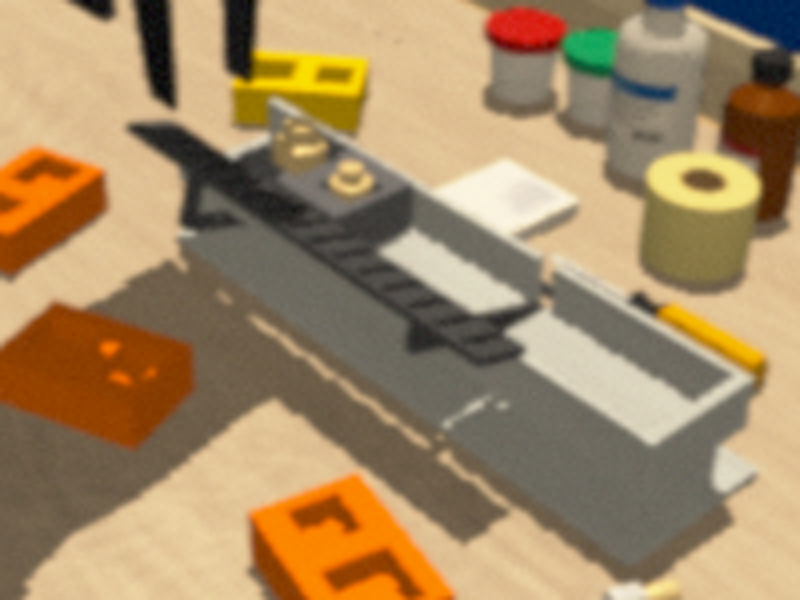

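View pics/top1.png

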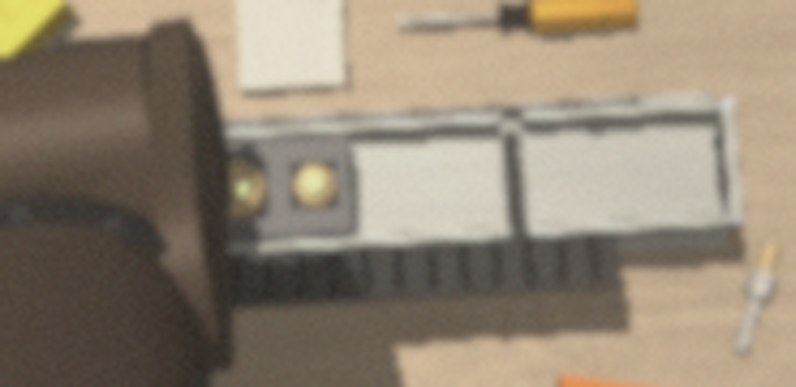

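The scene crop shows both fingertips above the mouth end, at about (165,100) and (240,75). The carrier is untouched and the treadle is still up. I check the fingertip projection against those pixels and re-read the pose.

```bash
python3 - <<'E'
from h import *
where((-.212,-.030,.06))
o=ctrl.get_obs(); M=R.from_rotvec(o["ee_rot"]).as_matrix()
for s in(-1,1): print((proj("scene",o["eef_pos"]+M@np.array([0,s*.030,0]))[0]-[180,150])*4)
E
```

```text
t 2.03 chute xyz mm [-216.   -31.5  117.2] F [-0.  -0.7 -0.1] gap 0.497
turn needed deg 0.34 tilt z [ 3.e-04  2.e-04 -1.e+00]
shift mm [-4.   1.4 57.2]
[158.8380682  98.262571 ]
[243.12878601  67.68497387]
```

The projections match the pixels. Now descending to press the treadle.

```bash
python3 -m creep '[[-2,1,6,0,0.5],[-4,1,14,0,0.5],[-4,1,22,0,0.5],[-4,1,30,0,0.5],[-4,1,37,0,0.5],[-4,1,44,0,0.5],[-4,1,48,0,0.5],[-4,1,48,0,0.5]]'
python3 -c "
from h import *
where((-.212,-.030,.06))"
```

```text
time: 2.7
eef_pos: [0.5201, 0.137, 0.0676]
ee_rot: [-2.17, -2.27, 0.002]
wrist_force: [-1.4, -0.2, 2.2]
finger_gap: 0.499
t 2.7 chute xyz mm [-211.6  -31.    67.6] F [-1.4 -0.2  2.2] gap 0.499
turn needed deg 0.32 tilt z [-1.6e-03 -1.0e-04 -1.0e+00]
shift mm [0.3 1.1 7.6]
```

```bash
python3 -m creep '[[0,1,4,0,0.5],[0,1,7,0,0.5],[0,1,7.5,0,0.5],[0,1,7.5,0,0.5],[0,1,7.5,0,0.5],[0,1,7.5,0,0.5]]'
python3 - <<'E'
from h import *
where((-.190,-.030,.06))
a=ctrl.grab_frame("scene")[:,:,::-1][150:300,180:380]
cv2.imwrite("pics/scene2.png",cv2.resize(a,None,fx=4,fy=4,interpolation=cv2.INTER_CUBIC))
E
```

```text
time: 3.2
eef_pos: [0.5216, 0.1371, 0.0613]
ee_rot: [2.171, 2.271, 0.001]
wrist_force: [-0.3, -0.6, 2.0]
finger_gap: 0.499
t 3.2 chute xyz mm [-211.7  -29.5   61.3] F [-0.3 -0.6  2. ] gap 0.499
turn needed deg 0.33 tilt z [ 5.e-04  2.e-04 -1.e+00]
shift mm [-21.7  -0.7   1.3]
```

View pics/scene2.png

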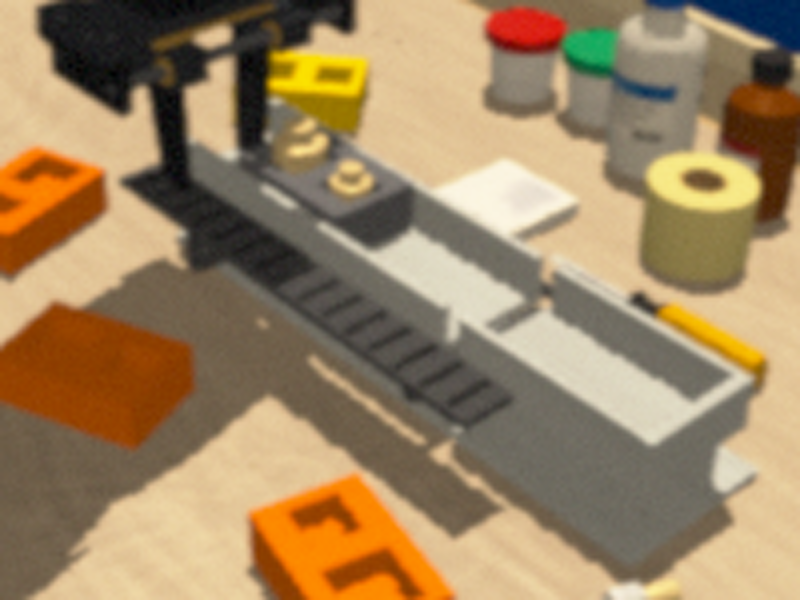

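The scene crop shows the treadle level under the near finger at (175,185) and the slot dark, so the gate is down. The far finger is in the chute behind the carrier. Now a slow push.

```bash
python3 -m creep '[[-3,0,1,0.3,0.5],[-6,0,1.3,0.3,0.5],[-9,0,1.3,0.3,0.5],[-12,0,1.3,0.3,0.5],[-15,0,1.3,0.3,0.5],[-18,0,1.3,0.3,0.5],[-22,0,1.3,0.3,0.5],[-26,0,1.3,0.3,0.5]]'
python3 -c "
from h import *
where((-.1,-.030,.06))"
```

```text
time: 3.92
eef_pos: [0.5227, 0.1108, 0.0599]
ee_rot: [-2.177, -2.265, -0.0]
wrist_force: [-0.9, 5.1, 1.8]
finger_gap: 0.498
t 3.92 chute xyz mm [-185.4  -29.5   59.9] F [-0.9  5.1  1.8] gap 0.498
turn needed deg 0.03 tilt z [ 1.e-04  2.e-04 -1.e+00]
shift mm [-85.4  -0.6  -0.2]
```

```bash
python3 -m creep '[[-5,0,0,0,0.5],[-11,0,0,0,0.5],[-17,0,0,0,0.5],[-23,0,0,0,0.5],[-29,0,0,0,0.5],[-35,0,0,0,0.5],[-41,0,0,0,0.5],[-47,0,0,0,0.5]]'
python3 - <<'E'
from h import *
where((-.1,-.030,.06))
a=ctrl.grab_frame("scene")[:,:,::-1][150:300,180:380]
cv2.imwrite("pics/scene3.png",cv2.resize(a,None,fx=4,fy=4,interpolation=cv2.INTER_CUBIC))
E
```

```text
time: 4.58
eef_pos: [0.5245, 0.0635, 0.0598]
ee_rot: [-2.177, -2.265, -0.0]
wrist_force: [0.1, 4.5, 1.6]
finger_gap: 0.499
t 4.58 chute xyz mm [-138.   -29.5   59.8] F [0.1 4.5 1.6] gap 0.499
turn needed deg 0.01 tilt z [-1.e-04  1.e-04 -1.e+00]
shift mm [-38.   -0.5  -0.2]
```

View pics/scene3.png

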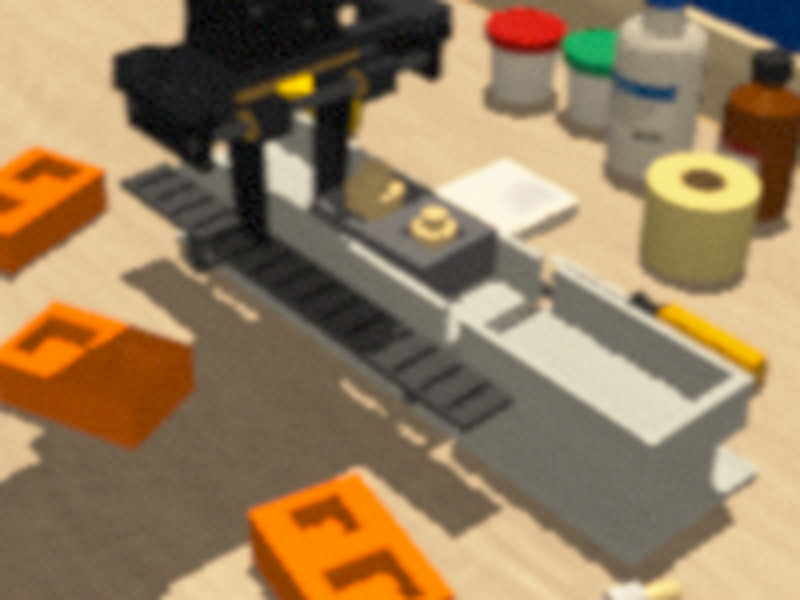

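The carrier is moving along the chute, with its front now near (440,270), and the treadle stays level. Continuing the push.

```bash
python3 -m creep '[[-6,0,0,0,0.5],[-13,0,0,0,0.5],[-20,0,0,0,0.5],[-27,0,0,0,0.5],[-34,0,0,0,0.5],[-41,0,0,0,0.5],[-48,0,0,0,0.5],[-54,0,0,0,0.5]]'
python3 -c "
from h import *
where((.025,-.030,.06))"
```

```text
time: 5.3
eef_pos: [0.5248, 0.0133, 0.0599]
ee_rot: [-2.172, -2.262, -0.001]
wrist_force: [-1.2, 5.6, 1.7]
finger_gap: 0.502
t 5.3 chute xyz mm [-87.9 -31.1  59.9] F [-1.2  5.6  1.7] gap 0.502
turn needed deg 0.08 tilt z [-0.0033  0.0042 -1.    ]
shift mm [-112.9    1.    -0.6]
```

```bash
python3 -m creep '[[-6,0,0,0,0.5],[-13,0,0,0,0.5],[-20,0,0,0,0.5],[-27,0,0,0,0.5],[-34,0,0,0,0.5],[-41,0,0,0,0.5],[-48,0,0,0,0.5],[-54,0,0,0,0.5]]'
python3 - <<'E'
from h import *
where((.025,-.030,.06))
a=ctrl.grab_frame("scene")[:,:,::-1][150:300,180:380]
cv2.imwrite("pics/scene4.png",cv2.resize(a,None,fx=4,fy=4,interpolation=cv2.INTER_CUBIC))
E
```

```text
time: 5.97
eef_pos: [0.5288, -0.0447, 0.0598]
ee_rot: [-2.177, -2.265, -0.0]
wrist_force: [-0.0, 4.7, 1.5]
finger_gap: 0.504
t 5.97 chute xyz mm [-29.8 -29.5  59.8] F [-0.   4.7  1.5] gap 0.504
turn needed deg 0.0 tilt z [-1.e-04  1.e-04 -1.e+00]
shift mm [-54.8  -0.5  -0.2]
```

View pics/scene4.png

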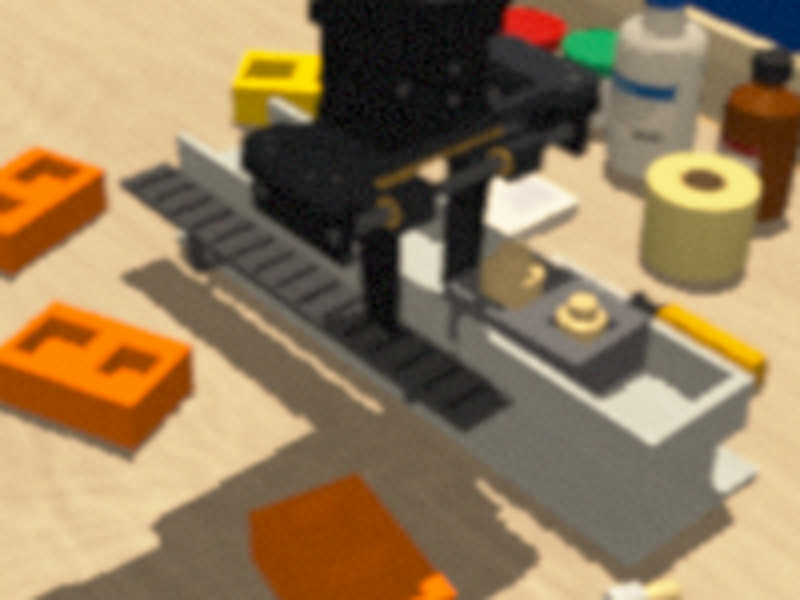

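The carrier is half over the gate and the treadle is still down. Next I push to about 6 mm short of home, then creep the rest.

```bash
python3 -m creep '[[-6,0,0,0,0.5],[-13,0,0,0,0.5],[-20,0,0,0,0.5],[-27,0,0,0,0.5],[-33,0,0,0,0.5],[-39,0,0,0,0.5],[-44,0,0,0,0.5],[-48,0,0,0,0.5]]'
python3 -c "
from h import *
where((.025,-.030,.06))"
```

```text
time: 6.68
eef_pos: [0.5307, -0.0924, 0.0598]
ee_rot: [-2.177, -2.265, -0.0]
wrist_force: [0.5, 5.1, 1.7]
finger_gap: 0.502
t 6.68 chute xyz mm [ 17.9 -29.4  59.8] F [0.5 5.1 1.7] gap 0.502
turn needed deg 0.01 tilt z [-0.e+00  1.e-04 -1.e+00]
shift mm [-7.1 -0.6 -0.2]
```

```bash
python3 -m creep '[[-1,0,0,0,0.5],[-2,0,0,0,0.5],[-3,0,0,0,0.5],[-4,0,0,0,0.5],[-4,0,0,0,0.5]]'
python3 - <<'E'
from h import *
where((.025,-.030,.06))
a=ctrl.grab_frame("scene")[:,:,::-1][150:300,180:380]
cv2.imwrite("pics/scene5.png",cv2.resize(a,None,fx=4,fy=4,interpolation=cv2.INTER_CUBIC))
E
```

```text
time: 7.1
eef_pos: [0.5308, -0.0947, 0.0598]
ee_rot: [-2.175, -2.265, -0.001]
wrist_force: [-0.3, 13.0, 3.3]
finger_gap: 0.501
t 7.1 chute xyz mm [ 20.2 -29.5  59.8] F [-0.3 13.   3.3] gap 0.501
turn needed deg 0.06 tilt z [-4.0e-04  1.2e-03 -1.0e+00]
shift mm [-4.8 -0.6 -0.2]
```

View pics/scene5.png

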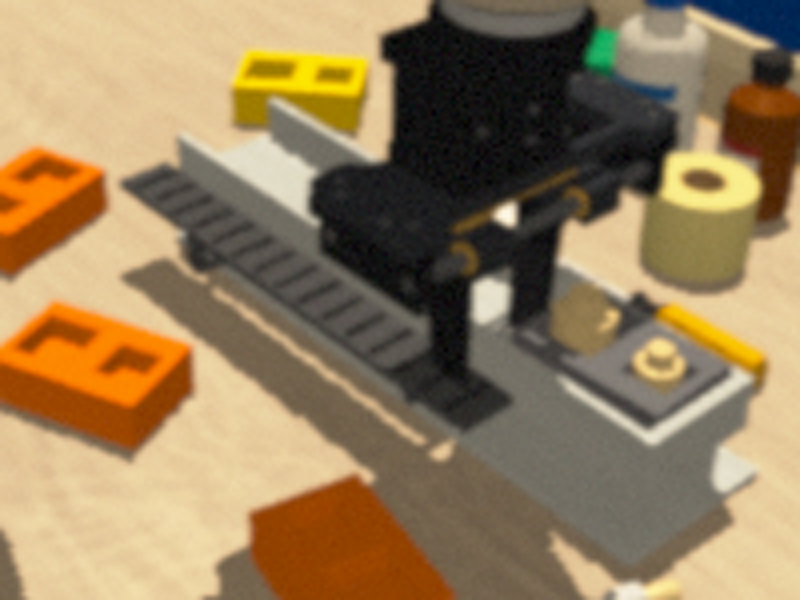

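The force rose to 13 N and the carrier's front is at the stop in the picture, at about (700,400). One more firm nudge to be sure it's home.

```bash
python3 -m creep '[[-1,0,0,0,0.5],[-2,0,0,0,0.5],[-2,0,0,0,0.5],[-2,0,0,0,0.5]]'
python3 -c "
from h import *
where((.025,-.030,.06))"
```

```text
time: 7.48
eef_pos: [0.5308, -0.095, 0.0598]
ee_rot: [-2.173, -2.265, -0.002]
wrist_force: [3.1, 26.5, 5.2]
finger_gap: 0.504
t 7.48 chute xyz mm [ 20.5 -29.5  59.8] F [ 3.1 26.5  5.2] gap 0.504
turn needed deg 0.12 tilt z [-8.0e-04  2.7e-03 -1.0e+00]
shift mm [-4.5 -0.5 -0.2]
```

It's rigid against the stop: 26 N with no further motion. I back off about 3 mm and lift.

```bash
python3 -m creep '[[2,0,0,0,0.5],[4,0,0,0,0.5],[6,0,0,0,0.5],[7,0,0,0,0.5],[7,0,0,0,0.5]]'
python3 -m creep '[[0,0,-5,0,0.5],[0,0,-12,0,0.5],[0,0,-20,0,0.5],[0,0,-28,0,0.5],[0,0,-38,0,0.5],[0,0,-55,0,0.5],[0,0,-80,0,0.5],[0,0,-110,0,0.5]]'
python3 -m creep '[[20,0,-20,0,0.5],[55,0,-40,0,0.5],[95,0,-60,0,0.5],[135,0,-80,0,0.5],[175,0,-80,0,0.5],[215,0,-80,0,0.5],[245,0,-80,0,0.5],[260,0,-80,0,0.5]]'
python3 - <<'E'
from h import *
where()
for n in("scene","top"):
    a=ctrl.grab_frame(n)[:,:,::-1]; cv2.imwrite(f"pics/{n}6f.png",a)
    a=a[150:300,180:380] if n=="scene" else a[160:250,200:385]
    s=4 if n=="scene" else 4.3
    cv2.imwrite(f"pics/{n}6.png",cv2.resize(a,None,fx=s,fy=s,interpolation=cv2.INTER_CUBIC))
E
```

```text
time: 7.9
eef_pos: [0.531, -0.091, 0.06]
ee_rot: [2.176, 2.264, 0.001]
wrist_force: [0.5, -0.1, 2.3]
finger_gap: 0.5
time: 8.57
eef_pos: [0.5297, -0.0906, 0.1706]
ee_rot: [-2.175, -2.263, 0.002]
wrist_force: [0.3, -0.7, -0.3]
finger_gap: 0.502
time: 9.23
eef_pos: [0.5193, 0.1723, 0.2509]
ee_rot: [-2.174, -2.268, -0.001]
wrist_force: [-0.3, 0.0, 0.3]
finger_gap: 0.503
t 9.23 chute xyz mm [-247.   -30.4  250.9] F [-0.3  0.   0.3] gap 0.503
turn needed deg 0.16 tilt z [ 4.e-04  7.e-04 -1.e+00]
```

View pics/scene6.png

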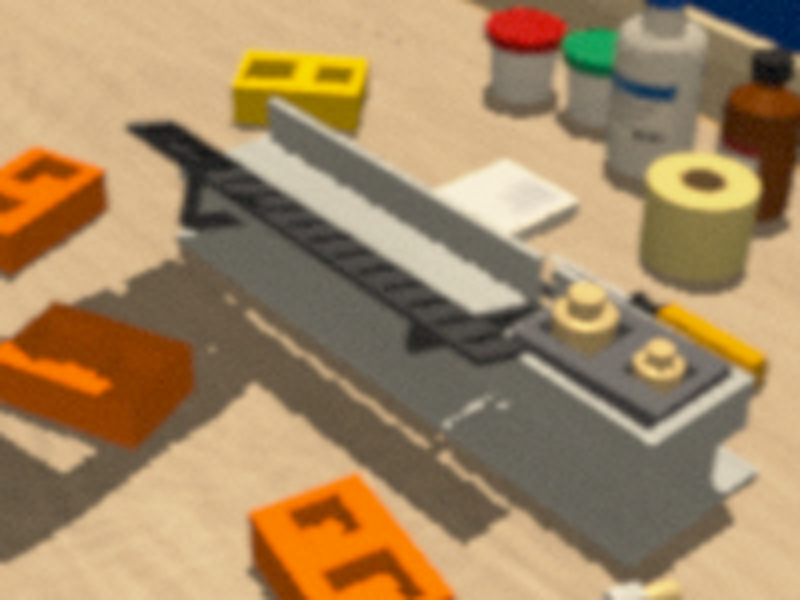

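View pics/top6.png

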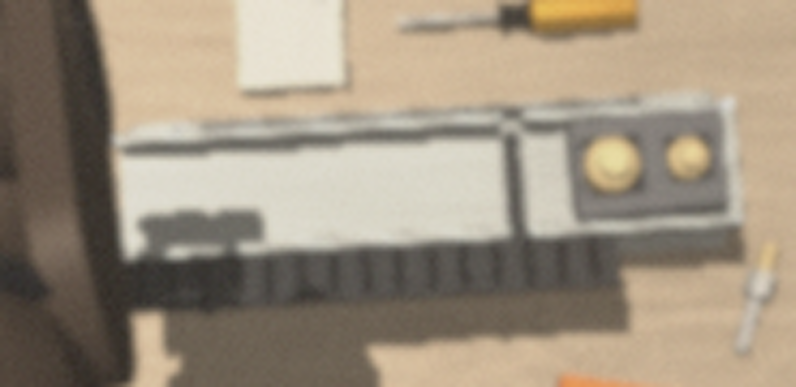

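The gate is shut, with the treadle at the same pixels as at the start. The carrier is against the stop with both weights seated, and the bystanders haven't moved. I let the arm settle and hand in.

```bash
python3 -m creep '[[0,0,0,0,0.5],[0,0,0,0,0.5],[0,0,0,0,0.5],[0,0,0,0,0.5]]'
python3 -c "
from h import *
where(); print(ctrl.sign_off())"
```

```text
time: 9.67
eef_pos: [0.5205, 0.1679, 0.25]
ee_rot: [2.179, 2.263, -0.0]
wrist_force: [-0.1, 0.8, 0.4]
finger_gap: 0.499
t 9.67 chute xyz mm [-242.5  -29.4  250. ] F [-0.1  0.8  0.4] gap 0.499
turn needed deg -0.07 tilt z [-0. -0. -1.]
the job is handed in; nothing more can be done
None
```

The carrier is home against the end stop, the gate has sprung shut behind it, and I handed the job in at about 9.7 s. One fingertip held the treadle down (about 2 N) while the other pushed the carrier along the chute. I then backed off 3 mm and lifted clear.

**Last checks:**
- **Carrier:** pressing it against the stop took the force to 26 N with almost no further movement. The pictures show it flush with the stop.
- **Gate:** the treadle is back at the same pixels as at the start. I judged the gate shut from that; its angle is not reported.
- **Weights and bystanders:** both weights are in their pockets. The note pad, screwdriver and nozzle look unmoved.
- **Robot:** the arm is clear of everything, with wrist force under 1 N.

**One disagreement:** the carrier stopped about 4–5 mm sooner than my fit of the chute position predicted. The stop corners in that fit were off by 2–4 pixels, so I went by the contact force and the pictures instead.

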